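# Start the setting timer and hold the denture flask closed on its press

## Task

Start the bench timer: twist its spring-return knob clockwise all the way to its stop and let go so that it springs back. Then pick up the loose upper half of the brass denture flask, fit it the right way round over the two dowel pins of the lower half on the spring-loaded press until the two faces meet, and press the pair down to the end of the press's short spring travel. Finish while still holding the pair pressed down there with the hand; leave the other things on the bench undisturbed.

Things in the scene. Friction and masses are not known exactly. Their poses are not given: they have to be found in the camera images.
- timer: bench timer fixed to the bench: white plastic box 92 x 100 x 43 mm with a round metal dial (its face at 45 mm) and a black bar knob on top. Origin: centre of its underside, z up; the knob turns about the vertical line through the origin
- timer_knob (a joint): angle of the timer's spring-return knob in rad: 0 at rest, grows clockwise seen from above, solid stop at 1.2 (69 degrees). Turning takes 0.02 Nm at first to 0.09 Nm at the stop; let go, it returns to 0 by itself in about a second
- knob_grip (a point): centre of the top of the knob's grip bar, 83 mm above the bench, turning with the knob. The bar is 44 mm long along this point's x axis, 13 mm thick along y and rises from 6 mm above the dial (a 40 mm round skirt lies below it); grip it across its 13 mm thickness from above
- press: spring-loaded flask press fixed to the bench: grey plate 130 (x) x 150 (y) mm, top at 18 mm, carrying the lower flask half on springs. Origin: centre of its underside on the bench, z up
- flask_lower (a joint): how far the sprung lower flask half has been pushed straight down, in m: 0 at rest (up), end stop at 0.008. Lower half alone stays at 0; pushing it takes 2.6 N at first rising by 1.5 N per mm to 14.6 N at the stop, the upper half's weight included
- flask_seat (a point): centre of the lower flask half's flat top face, 57 mm above the bench when up. Brass D shape: round front (radius 36 mm) on -x, flat back at x +28 mm, an ear on each side to y 64 mm. Dowel pins with tapered tips stand 15 mm up from this face: 12 mm thick at y +50 mm, 8 mm thick at y -50 mm. When closed, flask_upper's origin and axes coincide with these; it fits only one way round
- flask_upper: loose upper flask half, brass, 0.25 to 0.45 kg, face down on the bench. Origin: centre of its underside, z up. Same D shape and ears, 20 mm thick; ears 16 mm thick (28 x 28 mm), through holes 14 mm at y +50 mm and 10 mm at y -50 mm. Lug to grip on top in the middle: 22 mm thick along x, 42 mm along y, from 20 to 52 mm above the origin
- upper_lug (a point): centre of the top of the upper half's clamp lug, 52 mm above the origin of flask_upper, same axes
- jar: bystander: small round jar with red lid, 50 x 50 x 51 mm; origin under its centre
- dropper: bystander: brown dropper bottle, 31 mm across, 62 mm tall; origin under its centre
- model: bystander: cream plaster jaw model, 62 x 71 x 30 mm; origin under its centre
- brush: bystander: green nail brush, 30 x 85 x 22 mm, long along its y; origin under its centre
- pencil: bystander: thick blue pencil, 13 x 143 x 13 mm, long along its y; origin under its centre
- tray: bystander: empty steel impression tray, 128 x 76 x 17 mm with its handle; origin under its centre
Not all that is in view belongs to the job. Of the things shaped like the flask_upper, the brass one is meant.

How it is judged:
On the way, in this order (a step that is already met when the one before it is completed fails the run):
1. the timer knob is turned to its stop (value of joint timer_knob above 1.1 rad), for 0.1 s.
2. the timer knob is let go and has sprung back (value of joint timer_knob below 0.1 rad and contact force between the fingers and timer below 0.5 N), for 0.1 s.
3. the upper flask half is down on both dowels, faces together (horizontal distance between flask_upper and flask_seat below 0.004 m and z of flask_upper in the frame of flask_seat between -0.003 and 0.003 m), for 0.1 s.
At the end, for the whole second after the job is handed in: the knob is back within 0.1 rad of rest; the upper half sits on both dowels, its faces within 2 mm of touching, within 3 mm sideways and 0.06 rad of the lower half; the hand is still on the upper half and holds the pair at least 6 mm down of the 8 mm spring travel, with over 7 N between the halves (value of joint timer_knob below 0.1 rad and horizontal distance between flask_upper and flask_seat below 0.003 m and z of flask_upper in the frame of flask_seat between -0.002 and 0.002 m and angle between the x axis of flask_upper and the x axis of flask_seat, either way round below 0.06 rad and value of joint flask_lower above 0.006 m and contact force between flask_upper and press above 7 N and contact force between the fingers and flask_upper above 3 N); the arm keeps its last pose, push and grip.
It fails at once if a bystander is moved more than 30 mm (distance of any of jar, dropper, model, brush, pencil, tray from where it was at the start of the episode above 0.03 m).
It also fails if it takes over 58 s, if anything falls off the work surface, if the arm or the gripper's body presses on something with over 40 N, if the wrist force passes 120 N, or if a joint passes its speed limit or range.

## Robot

A 6-joint arm with a two-finger parallel gripper is mounted at the origin on a cart in front of the work surface, level with it; the furniture and walls round the work are solid. World frame = base frame: x ahead of the robot, y to its left, z up, the work surface at z = 0. Lengths are in m, angles in rad, forces in N, time in s.
With the tool pointing down it reaches from about 0.325 to 0.925 m from the base axis. Payload 3.1 kg.
Tool frame: the origin (TCP) lies between the finger pads; the fingertips stand 11 mm ahead of it and the grasp point (between the pads) lies 8 mm behind it; z points along the fingers, y is the line along which they close (so a half turn about z gives the same grasp; the last joint's range is limited). The gripper opens to 85 mm and grips with 20 to 120 N. Pads are 22 mm wide; open, the fingers measure 114 mm over their backs; the gripper's body (76 mm by 85 mm) begins 54 mm behind the grasp point. The pads swing forward as they close: fully open they stand 13 mm farther back than shut.
Start: joints at [1.153, 0.217, 1.613, -0, 1.311, -0.112], TCP at [0.188, 0.596, 0.242] pointing down, gripper open.
Joint ranges: [-2.75, 2.75], [-0.78, 2.1], [0.31, 2.55], [-1.13, 4.27], [0.13, 2.63], [-2.58, 2.58]. Speed limits (rad/s): [2.79, 2.79, 3.14, 3.14, 3.14, 3.14].

## Interface

Orientations are given as a unit quaternion [w, x, y, z].
In Python, from station import env gives the robot as it stands. The module is installed in compiled form; this text tells all that it offers.
- The arm moves only by the tool servo_tool, never from a script. Its argument "series" is one flat list of numbers, 6 for each row, row after row: the shift along the tool's x, y, z as a fraction of full scale, then the turn, a rotation vector about the tool's x, y, z as a fraction of full scale. In form: [dx, dy, dz, wx, wy, wz, dx, dy, dz, wx, wy, wz, ...]. A call has 1 to 10 rows; each row is the pose to reach, as a shift and turn from the pose commanded when the call began, along the tool's axes at that moment; what a row does not reach only later rows make up. Full scale, the value 1, is 10 cm for a shift and 90 degrees for a turn. A row lasts 1/12 s, in which the tool goes at most 41.7 mm and 7.16 degrees, less where a joint would pass 70% of its speed; a pose out of reach is approached as far as the arm can. A call with a number of a shift or a turn outside -1 to 1 is refused whole. A call with a gripper value outside its range is refused whole. "hand" is the closure, from -1 (fully open) to 1 (shut), so that 0 is half open, set as the call begins (left out, the last holds). The fingers move at their own pace and stop on an object; "force" is the grip in N (left out, the last holds). Time passes only in rows, so rows that repeat a pose let the fingers close. It gives the time, the measured TCP pose, the force, the opening and the grip force at its end, in the units of the state.
- env.observe(): the state, without advancing time (a new reading comes with each control period).
- env.grab_frame(name): name is "scene" or "side" or "wrist"; returns a dict with "pixels" (400x640x3 uint8, red, green, blue), "fx", "fy", "cx", "cy" (pixels), "rvec" (rotation vector, rad) and "tvec" (3), from world to camera coordinates, as OpenCV has them; the wrist camera has in their place "mount" (4x4, takes a point from camera to tool coordinates, whose origin is the TCP and whose axes are the flange's). Camera axes: x right, y down, z forward; pixel columns grow to the right and rows downward; lengths in m; the calibration is good to about 2 mm. A picture is of the moment at which its call begins: read the wrist's pose just before it. There is no depth.
- env.sign_off(): hands the job in; it is judged then, once.
Trained networks look in a picture, given as the dict that the camera call returned (one of the last four; its "shot" number tells which), for a name from the list of things; names that differ only in an ending like _2 or _b are one class to them, and where a whole thing is asked for, a point or a joint stands for the part that bears it (a point fixed in the world has none). Each returns a list of dicts, best first, with "conf" (0 to 1); they miss things now and then, are a little off and sometimes report something else, mostly with a low value. They report only what shows in the picture. A call takes as long as a camera call. They do not tell look-alikes from the thing itself.
- env.spot_in(picture, name): "pixel" ([column, row] in pixels, amid what is visible of it).
- env.tip_of(picture, name): "pixel" ([column, row] in pixels: a listed point, or the origin of a listed thing).
The state is a dict: "time_s": time; "qpos": joint angles; "qd": joint speeds; "joint_torque": joint torques, N m; "position": TCP position; "tool_rot": TCP orientation; "ft_force": force on the tool from outside, world axes, zero at the start; "moment": the same for the moment, N m; "grip_width": finger opening in m; "finger_force": force on a finger pad.
Only numpy, scipy, OpenCV 4.12 (cv2) and the standard library are available. Lean on these libraries where they do the work, as an engineer would, in place of code of your own. Each camera call takes 0.05 s, during which the arm holds its last target. There are 200 camera calls.

## Working session

There is one attempt and no reset: what is moved stays moved. The work goes in short steps, Python scripts to look and compute and a tool call to move; the robot and the scene stay as the last step left them, time stands still between calls to the robot, and variables do not carry over. Pictures are saved under pics/ and viewed, at most 10 in all, crops included, and the job is handed in when it is done.

Besides the shell and the picture viewer there is one more tool, called by a JSON object that holds its "name" and its "arguments". servo_tool: Moves the arm, as the interface text tells. Shift numbers are shares of 10 cm and turn numbers shares of 90 degrees, none past 1 either way. Its arguments: {"type":"object","properties":{"series":{"type":"array"},"hand":{"type":"number"},"force":{"type":"number"}},"required":["series"]}

```bash
mkdir -p pics; cat > h.py <<'E'
from station import env
import numpy as np, cv2
from scipy.spatial.transform import Rotation as R
def pose(s=None):
    s=s or env.observe(); q=s["tool_rot"]; T=np.eye(4)
    T[:3,:3]=R.from_quat([q[1],q[2],q[3],q[0]]).as_matrix(); T[:3,3]=s["position"]; return T
def cam(name):
    T=pose(); p=env.grab_frame(name)
    if "mount" in p: C=T@np.array(p["mount"])
    else:
        C=np.eye(4); r=cv2.Rodrigues(np.array(p["rvec"],float))[0]; C[:3,:3]=r.T; C[:3,3]=-r.T@np.array(p["tvec"]).ravel()
    p["C"]=C; return p
def at(p,px,z):
    d=p["C"][:3,:3]@np.array([(px[0]-p["cx"])/p["fx"],(px[1]-p["cy"])/p["fy"],1]); o=p["C"][:3,3]
    return (o+d*(z-o[2])/d[2]).round(4)
def proj(p,X):
    c=p["C"][:3,:3].T@(np.array(X)-p["C"][:3,3]); return (c[:2]/c[2]*[p["fx"],p["fy"]]+[p["cx"],p["cy"]]).round(1)
def save(p,n): cv2.imwrite("pics/"+n,p["pixels"][:,:,::-1])
E
python3 - <<'E'
from h import *
print(env.observe())
H=dict(timer=0,knob_grip=.083,press=0,flask_seat=.057,flask_upper=0,upper_lug=.052,jar=0,dropper=0,model=0,brush=0,pencil=0,tray=0)
ims=[]
for c in["scene","side"]:
    p=cam(c); save(p,c+".png"); print(c,p["C"][:3,3])
    for n,z in H.items():
        print(n,[(np.round(d["pixel"]).tolist(),round(d["conf"],2),at(p,d["pixel"],z).tolist()) for d in env.tip_of(p,n)[:3]])
E
```

```text
{'time_s': 0.0, 'qpos': array([ 1.15281892e+00,  2.17785612e-01,  1.61496330e+00, -3.26812039e-05,
        1.31128223e+00, -1.12167032e-01]), 'qd': array([ 7.68317800e-04,  1.76927771e-04,  9.18877978e-06,  7.28537122e-04,
       -4.65396752e-04, -8.09868663e-04]), 'joint_torque': array([ 9.50629837e-04, -3.96846879e+01, -3.03857946e+01, -1.04747221e-04,
        9.51724331e-03, -1.86586789e-05]), 'position': array([0.18780669, 0.59527433, 0.24093349]), 'tool_rot': array([-3.04180334e-04,  1.52305785e-01,  9.88332667e-01, -1.18079982e-03]), 'ft_force': array([-0.02167689, -0.2445861 , -0.70012462]), 'moment': array([ 0.01361101, -0.0156089 ,  0.03205296]), 'finger_force': 0.0, 'grip_width': 0.08532961608641662}
scene [-0.26933736  0.38704381  1.38247709]
timer []
knob_grip [([316.0, 219.0], 0.57, [0.475, 0.0097, 0.083])]
press [([385.0, 200.0], 0.96, [0.4806, -0.2803, 0.0])]
flask_seat [([384.0, 188.0], 0.97, [0.4957, -0.2771, 0.057]), ([277.0, 204.0], 0.54, [0.61, 0.0946, 0.057])]
flask_upper [([241.0, 258.0], 0.81, [0.5012, 0.2838, 0.0])]
upper_lug [([234.0, 250.0], 0.91, [0.5097, 0
[... 514 characters left out ...]
330.0, 281.0], 0.83, [0.4832, -0.2615, 0.0])]
flask_seat [([335.0, 266.0], 0.83, [0.4947, -0.2707, 0.057])]
flask_upper [([292.0, 172.0], 0.96, [0.5287, 0.3052, 0.0]), ([255.0, 163.0], 0.64, [0.416, 0.4108, 0.0])]
upper_lug [([249.0, 149.0], 0.65, [0.4033, 0.4297, 0.052]), ([284.0, 160.0], 0.61, [0.5046, 0.3093, 0.052]), ([300.0, 226.0], 0.26, [0.4561, -0.0688, 0.052])]
jar [([346.0, 196.0], 0.46, [0.6598, 0.0994, 0.0])]
dropper [([386.0, 249.0], 0.46, [0.6783, -0.1891, 0.0])]
model [([397.0, 272.0], 0.61, [0.6681, -0.2867, 0.0])]
brush [([250.0, 205.0], 0.43, [0.3502, 0.1555, 0.0])]
pencil [([273.0, 262.0], 0.42, [0.3564, -0.1388, 0.0])]
tray [([373.0, 333.0], 0.89, [0.5245, -0.4623, 0.0])]
```

```bash
python3 - <<'E'
import cv2,numpy as np
a=cv2.imread("pics/scene.png")[140:310,150:470]; b=cv2.imread("pics/side.png")[100:390,200:460]
a=cv2.resize(a,None,fx=2.2,fy=2.2,interpolation=2); cv2.imwrite("pics/s1.png",a)
b=cv2.resize(b,None,fx=2.05,fy=2.05,interpolation=2); cv2.imwrite("pics/s2.png",b)
E
```

```text
(no output)
```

View pics/s1.png

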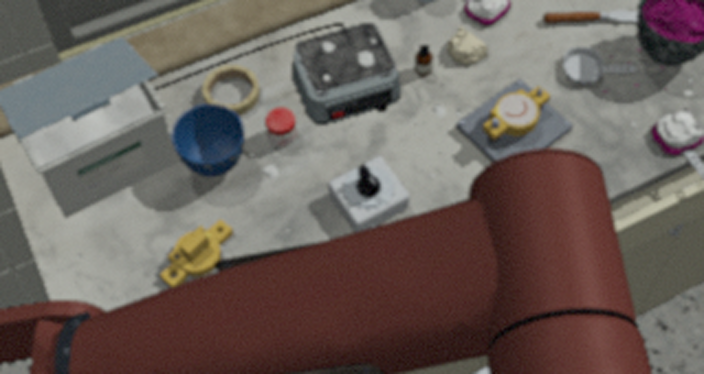

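View pics/s2.png

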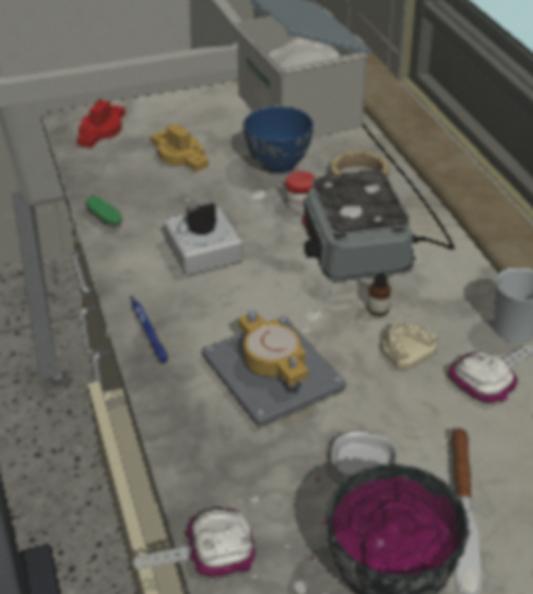

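The scene picture shows the brass upper half around (195,250) in the crop, the timer at (368,190) and the press at (515,115). The side picture shows a red look-alike at (100,122) next to the brass half at (180,145). I'll go over the brass half first.

{"name": "servo_tool", "arguments": {"series": [-0.32,-0.16,0,0,0,0,-0.64,-0.32,0,0,0,0,-0.96,-0.47,0,0,0,0], "hand": -1}}

```text
time_s: 1.55
position: [0.2658, 0.5216, 0.2423]
tool_rot: [0.0, 0.151, 0.988, -0.0]
ft_force: [-0.2, -0.1, 0.9]
grip_width: 0.0855
finger_force: 0.0
```

{"name": "servo_tool", "arguments": {"series": [-0.32,-0.16,0,0,0,0,-0.64,-0.32,0,0,0,0,-0.96,-0.47,0,0,0,0]}}

```text
time_s: 1.8
position: [0.3438, 0.4473, 0.2425]
tool_rot: [0.0, 0.152, 0.988, 0.0]
ft_force: [1.9, -0.3, -0.3]
grip_width: 0.0855
finger_force: 0.0
```

{"name": "servo_tool", "arguments": {"series": [-0.32,-0.16,0,0,0,0,-0.64,-0.32,0,0,0,0,-0.96,-0.47,0,0,0,0]}}

```text
time_s: 2.05
position: [0.4213, 0.3735, 0.2425]
tool_rot: [0.0, 0.152, 0.988, 0.0]
ft_force: [-0.6, 0.8, 1.0]
grip_width: 0.0854
finger_force: 0.0
```

{"name": "servo_tool", "arguments": {"series": [-0.32,-0.16,0,0,0,0,-0.64,-0.32,0,0,0,0,-0.96,-0.47,0,0,0,0,-0.96,-0.47,0,0,0,0,-0.96,-0.47,0,0,0,0]}}

```text
time_s: 2.47
position: [0.499, 0.2997, 0.2423]
tool_rot: [-0.0, 0.154, 0.988, 0.0]
ft_force: [0.1, 0.1, -0.6]
grip_width: 0.0852
finger_force: 0.0
```

```bash
python3 - <<'E'
from h import *
np.set_printoptions(suppress=True,precision=3)
print(pose()); p=cam("wrist"); save(p,"w1.png"); print(p["mount"],p["fx"],p["cx"],p["cy"])
for n,z in [("flask_upper",0),("upper_lug",.052)]:
    print(n,[(np.round(d["pixel"]).tolist(),round(d["conf"],2),at(p,d["pixel"],z).tolist()) for d in env.tip_of(p,n)[:3]])
E
```

```text
[[-0.952  0.305 -0.     0.499]
 [ 0.305  0.952  0.     0.3  ]
 [ 0.     0.    -1.     0.242]
 [ 0.     0.     0.     1.   ]]
[[-0.    -0.948 -0.318  0.082]
 [ 1.     0.    -0.001  0.001]
 [ 0.001 -0.318  0.948 -0.131]
 [ 0.     0.     0.     1.   ]] 320.47137007307344 316.50687007092273 199.2109164505601
flask_upper [([395.0, 44.0], 0.85, [0.401, 0.4186, 0.0]), ([308.0, 173.0], 0.57, [0.5055, 0.2884, 0.0])]
upper_lug [([309.0, 187.0], 0.69, [0.5088, 0.2896, 0.052]), ([408.0, 35.0], 0.65, [0.3994, 0.4187, 0.052])]
```

View pics/w1.png

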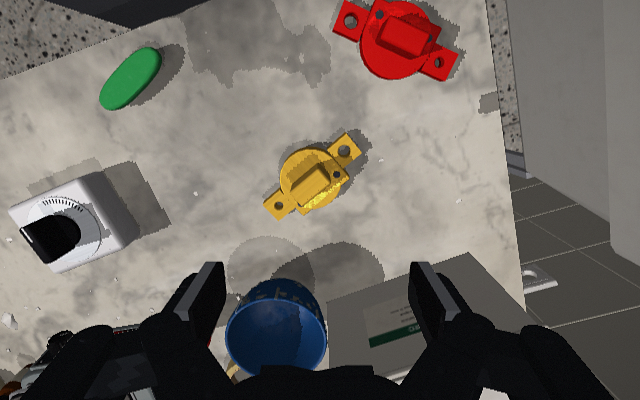

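The wrist picture shows the brass half, with its 14 mm hole at (344,150) and its 10 mm hole at (279,205). The timer is at the left, around (60,235). Now over the timer.

{"name": "servo_tool", "arguments": {"series": [-0.07,-0.32,0,0,0,0,-0.14,-0.64,0,0,0,0,-0.22,-0.94,0,0,0,0]}}

```text
time_s: 2.87
position: [0.4889, 0.2054, 0.2421]
tool_rot: [-0.0, 0.15, 0.989, -0.0]
ft_force: [0.5, -0.9, -0.2]
grip_width: 0.0852
finger_force: 0.0
```

{"name": "servo_tool", "arguments": {"series": [-0.07,-0.32,0,0,0,0,-0.14,-0.64,0,0,0,0,-0.22,-0.94,0,0,0,0]}}

```text
time_s: 3.12
position: [0.4818, 0.1087, 0.2423]
tool_rot: [-0.0, 0.151, 0.989, 0.0]
ft_force: [1.5, 0.6, 0.6]
grip_width: 0.0852
finger_force: 0.0
```

{"name": "servo_tool", "arguments": {"series": [-0.07,-0.32,0,0,0,0,-0.14,-0.64,0,0,0,0,-0.22,-0.94,0,0,0,0,-0.22,-0.94,0,0,0,0,-0.22,-0.94,0,0,0,0]}}

```text
time_s: 3.53
position: [0.4754, 0.0124, 0.2424]
tool_rot: [0.0, 0.153, 0.988, 0.0]
ft_force: [-0.1, 0.5, 0.2]
grip_width: 0.0852
finger_force: 0.0
```

```bash
python3 - <<'E'
from h import *
np.set_printoptions(suppress=True,precision=3)
print(pose()); p=cam("wrist"); save(p,"w2.png")
for n,z in [("timer",0),("knob_grip",.083),("flask_seat",.057)]:
    print(n,[(np.round(d["pixel"]).tolist(),round(d["conf"],2),at(p,d["pixel"],z).tolist()) for d in env.tip_of(p,n)[:3]])
# brass yaw from view 1
T=np.array([[-.952,.305,0,.499],[.305,.952,0,.2997],[0,0,-1,.2423],[0,0,0,1]])
q=dict(p); q["C"]=T@np.array(p["mount"])
b=at(q,(344,150),.016);s=at(q,(279,205),.016)
d=b-s; print(b,s,np.linalg.norm(d),(b+s)/2,"y-axis deg",np.degrees(np.arctan2(d[1],d[0])))
E
```

```text
[[-0.953  0.302  0.     0.475]
 [ 0.302  0.953  0.001  0.012]
 [-0.     0.001 -1.     0.242]
 [ 0.     0.     0.     1.   ]]
timer [([312.0, 163.0], 0.8, [0.472, 0.0094, 0.0]), ([596.0, 125.0], 0.73, [0.5282, 0.331, 0.0])]
knob_grip [([316.0, 184.0], 0.81, [0.4754, 0.0123, 0.083])]
flask_seat [([77.0, 265.0], 0.58, [0.4916, -0.2732, 0.057])]
[0.489 0.336 0.016] [0.528 0.244 0.016] 0.09958282984531013 [0.509 0.29  0.016] y-axis deg 113.24391944367923
```

View pics/w2.png

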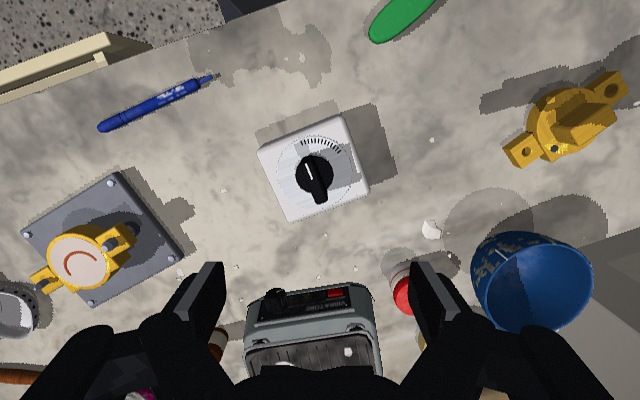

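The timer is centred at (314,175). The knob bar runs roughly vertically in the picture, tilted a little. I'll zoom in on it.

```bash
python3 - <<'E'
from h import *
i=cv2.imread("pics/w2.png")[110:230,250:380]; cv2.imwrite("pics/w2k.png",cv2.resize(i,None,fx=5,fy=5,interpolation=2))
print(env.observe()["qpos"].round(3))
E
```

```text
[-0.119 -0.109  1.954  0.     1.296 -1.386]
```

View pics/w2k.png

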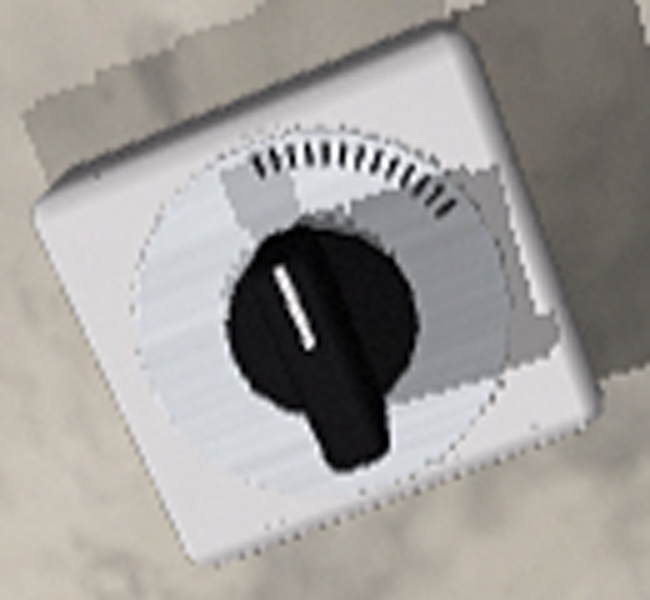

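{"name": "servo_tool", "arguments": {"series": [0,0,0.3,0,0,-0.07,0,0,0.6,0,0,-0.15,0,0,0.9,0,0,-0.22,0,0,0.9,0,0,-0.22], "hand": -0.2, "force": 40}}

```text
time_s: 4.07
position: [0.4705, 0.0143, 0.1461]
tool_rot: [-0.006, -0.022, 1.0, 0.001]
ft_force: [-1.7, 0.8, -1.5]
grip_width: 0.0514
finger_force: 0.0
```

```bash
python3 - <<'E'
from h import *
np.set_printoptions(suppress=True,precision=3)
print(pose(),env.observe()["grip_width"]); p=cam("wrist"); save(p,"w3.png")
for n,z in [("timer",0),("knob_grip",.083)]:
    print(n,[(np.round(d["pixel"]).tolist(),round(d["conf"],2),at(p,d["pixel"],z).tolist()) for d in env.tip_of(p,n)[:3]])
E
```

```text
[[-0.999 -0.044 -0.013  0.47 ]
 [-0.044  0.999  0.002  0.014]
 [ 0.013  0.002 -1.     0.146]
 [ 0.     0.     0.     1.   ]] 0.051362649361868254
timer [([310.0, 195.0], 0.62, [0.4758, 0.0096, 0.0]), ([484.0, 51.0], 0.3, [0.3499, 0.1437, 0.0])]
knob_grip [([311.0, 228.0], 0.72, [0.4732, 0.0118, 0.083]), ([597.0, 242.0], 0.36, [0.4749, 0.2035, 0.083])]
```

View pics/w3.png

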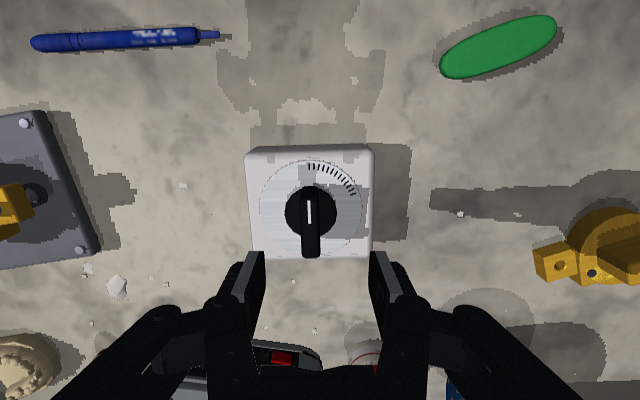

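The bar is vertical in the picture, in line with the pads at column 311. I'll go down and grip it.

{"name": "servo_tool", "arguments": {"series": [0,-0.01,0.28,0,0,0,0,-0.01,0.55,0,0,0,0,-0.01,0.84,0,0,0,0,-0.01,0.84,0,0,0,0,-0.01,0.84,0,0,0]}}

```text
time_s: 4.63
position: [0.4761, 0.0116, 0.0691]
tool_rot: [-0.0, -0.02, 1.0, 0.0]
ft_force: [-0.0, -0.1, 0.3]
grip_width: 0.0517
finger_force: 0.0
```

{"name": "servo_tool", "arguments": {"series": [0,0,0,0,0,0,0,0,0,0,0,0,0,0,0,0,0,0,0,0,0,0,0,0,0,0,0,0,0,0,0,0,0,0,0,0], "hand": 1, "force": 40}}

```text
time_s: 5.13
position: [0.478, 0.0103, 0.071]
tool_rot: [0.002, -0.02, 1.0, -0.001]
ft_force: [-1.9, -2.6, 6.3]
grip_width: 0.0125
finger_force: 41.6
```

{"name": "servo_tool", "arguments": {"series": [0,0,-0.02,0,0,0.08,0,0,-0.02,0,0,0.16,0,0,-0.02,0,0,0.24,0,0,-0.02,0,0,0.32,0,0,-0.02,0,0,0.4,0,0,-0.02,0,0,0.48,0,0,-0.02,0,0,0.55,0,0,-0.02,0,0,0.62,0,0,-0.02,0,0,0.69,0,0,-0.02,0,0,0.76]}}

```text
time_s: 5.97
position: [0.4762, 0.0075, 0.0711]
tool_rot: [0.003, 0.546, 0.838, -0.003]
ft_force: [-1.6, -12.4, -0.4]
grip_width: 0.0124
finger_force: 42.0
```

{"name": "servo_tool", "arguments": {"series": [0,0,0,0,0,0,0,0,0,0,0,0,0,0,0,0,0,0,0,0,0,0,0,0]}}

```text
time_s: 6.3
position: [0.4762, 0.0075, 0.071]
tool_rot: [0.003, 0.544, 0.839, -0.003]
ft_force: [-0.9, -12.9, -1.7]
grip_width: 0.0119
finger_force: 41.6
```

```bash
python3 - <<'E'
from h import *
s=env.observe(); T=pose(s); print(np.degrees(np.arctan2(T[1,1],T[0,1])),s["moment"],s["ft_force"],s["grip_width"],s["qpos"])
E
```

```text
24.11289424469234 [-2.03585515  0.11735457  0.30665388] [ -0.88739509 -12.93661641  -1.74699368] 0.011859480257611932 [-0.12663577  0.12926504  2.07731883 -0.01021828  0.93294525 -0.541419  ]
```

{"name": "servo_tool", "arguments": {"series": [0,0,0,0,0,0.03,0,0,0,0,0,0.03,0,0,0,0,0,0.03]}}

```text
time_s: 6.55
position: [0.4762, 0.0074, 0.0711]
tool_rot: [0.003, 0.563, 0.827, -0.003]
ft_force: [-1.5, -11.8, -1.4]
grip_width: 0.012
finger_force: 45.1
```

```bash
python3 - <<'E'
from h import *
s=env.observe(); T=pose(s); print(np.degrees(np.arctan2(T[1,1],T[0,1])),s["moment"],s["ft_force"],s["grip_width"])
p=cam("wrist"); save(p,"w4.png")
E
```

```text
21.53441033590991 [-2.02840215  0.09762444  0.71036847] [ -1.47985068 -11.75283142  -1.35080268] 0.011957998076614918
```

View pics/w4.png

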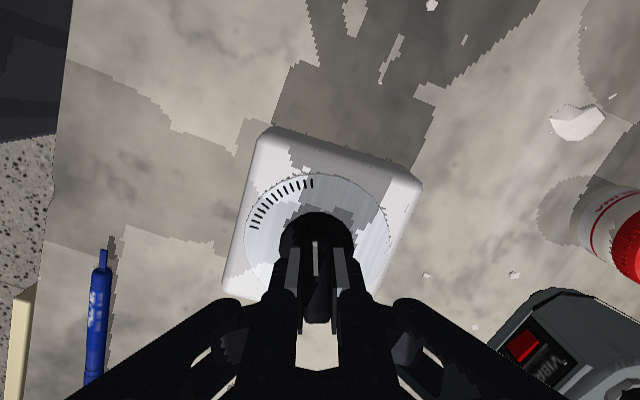

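The bar is held between the pads, and the moment jumped with the last turn, so the knob is at its stop. I'll release it, rise, and look at the press.

{"name": "servo_tool", "arguments": {"series": [0,0,0,0,0,0,0,0,0,0,0,0,0,0,0,0,0,0,0,0,0,0,0,0,0,0,0,0,0,0,0,0,0,0,0,0,0,0,0,0,0,0], "hand": -1}}

```text
time_s: 7.18
position: [0.4759, 0.0116, 0.0704]
tool_rot: [-0.0, 0.565, 0.825, 0.0]
ft_force: [-0.3, -0.1, -0.5]
grip_width: 0.0852
finger_force: 0.0
```

{"name": "servo_tool", "arguments": {"series": [0,0,-0.2,0,0,0,0,0,-0.5,0,0,0,0,0,-0.9,0,0,0,0,0,-0.9,0,0,0]}}

```text
time_s: 7.52
position: [0.4814, 0.011, 0.1681]
tool_rot: [0.006, 0.565, 0.825, 0.003]
ft_force: [1.1, -0.1, 1.2]
grip_width: 0.0854
finger_force: 0.0
```

{"name": "servo_tool", "arguments": {"series": [0,0,-0.3,0,0,0,0,0,-0.6,0,0,0,0,0,-0.8,0,0,0,0,0,-0.8,0,0,0,0,0,-0.8,0,0,0,0,0,-0.8,0,0,0,0,0,-0.8,0,0,0,0,0,-0.8,0,0,0]}}

```text
time_s: 8.18
position: [0.4746, 0.0115, 0.2384]
tool_rot: [-0.002, 0.565, 0.825, -0.001]
ft_force: [-0.6, 0.1, -0.7]
grip_width: 0.086
finger_force: 0.0
```

```bash
python3 - <<'E'
from h import *
s=env.observe(); print(pose(s).round(3),s["ft_force"])
p=cam("wrist"); save(p,"w5.png")
E
```

```text
[[-0.361  0.932 -0.004  0.475]
 [ 0.932  0.361  0.     0.012]
 [ 0.002 -0.003 -1.     0.238]
 [ 0.     0.     0.     1.   ]] [-0.57031508  0.11650403 -0.74439933]
```

View pics/w5.png

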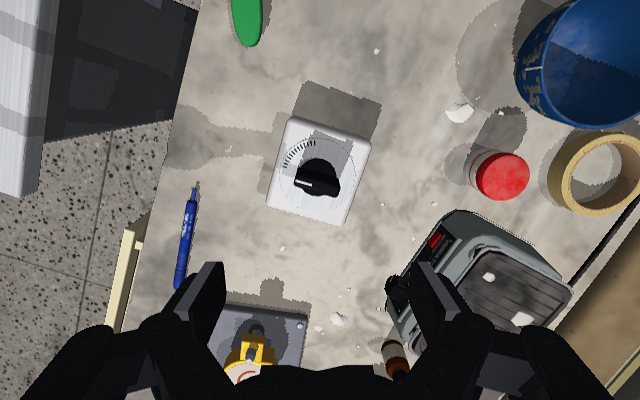

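The knob has sprung back: its bar lies at (315,183), back across the tool's x axis. Next, over the press.

{"name": "servo_tool", "arguments": {"series": [-0.3,-0.09,0,0,0,0,-0.6,-0.18,0,0,0,0,-0.92,-0.27,0,0,0,0]}}

```text
time_s: 8.48
position: [0.4834, -0.0844, 0.2393]
tool_rot: [-0.001, 0.564, 0.826, -0.0]
ft_force: [0.8, 0.3, -0.7]
grip_width: 0.0855
finger_force: 0.0
```

{"name": "servo_tool", "arguments": {"series": [-0.3,-0.09,0,0,0,0,-0.6,-0.18,0,0,0,0,-0.92,-0.27,0,0,0,0]}}

```text
time_s: 8.73
position: [0.4914, -0.1808, 0.2393]
tool_rot: [-0.001, 0.565, 0.825, 0.0]
ft_force: [1.1, 0.3, -0.0]
grip_width: 0.0851
finger_force: 0.0
```

{"name": "servo_tool", "arguments": {"series": [-0.3,-0.09,0,0,0,0,-0.6,-0.18,0,0,0,0,-0.92,-0.27,0,0,0,0,-0.92,-0.27,0,0,0,0,-0.92,-0.27,0,0,0,0,-0.92,-0.27,0,0,0,0,-0.92,-0.27,0,0,0,0,-0.92,-0.27,0,0,0,0]}}

```text
time_s: 9.4
position: [0.4999, -0.2739, 0.24]
tool_rot: [-0.0, 0.564, 0.825, 0.0]
ft_force: [0.9, -0.4, 0.3]
grip_width: 0.0852
finger_force: 0.0
```

```bash
python3 - <<'E'
from h import *
s=env.observe(); T=pose(s); print(T.round(4),s["ft_force"])
p=cam("wrist"); i=p["pixels"][:,:,::-1]
for n,z in [("press",0),("flask_seat",.057)]:
    print(n,[(np.round(d["pixel"]).tolist(),round(d["conf"],2),at(p,d["pixel"],z).tolist()) for d in env.tip_of(p,n)[:3]])
c=i[100:300,180:440]; cv2.imwrite("pics/w6.png",cv2.resize(c,None,fx=3,fy=3,interpolation=2))
np.save("T6.npy",p["C"]); print(p["fx"],p["fy"],p["cx"],p["cy"])
E
```

```text
[[-3.627e-01  9.319e-01 -5.000e-04  4.999e-01]
 [ 9.319e-01  3.627e-01  7.000e-04 -2.739e-01]
 [ 8.000e-04 -3.000e-04 -1.000e+00  2.400e-01]
 [ 0.000e+00  0.000e+00  0.000e+00  1.000e+00]] [ 0.86222381 -0.44652537  0.25825823]
press []
flask_seat [([308.0, 172.0], 0.68, [0.4896, -0.2711, 0.057])]
320.47137007307344 320.47137007307344 316.50687007092273 199.2109164505601
```

View pics/w6.png

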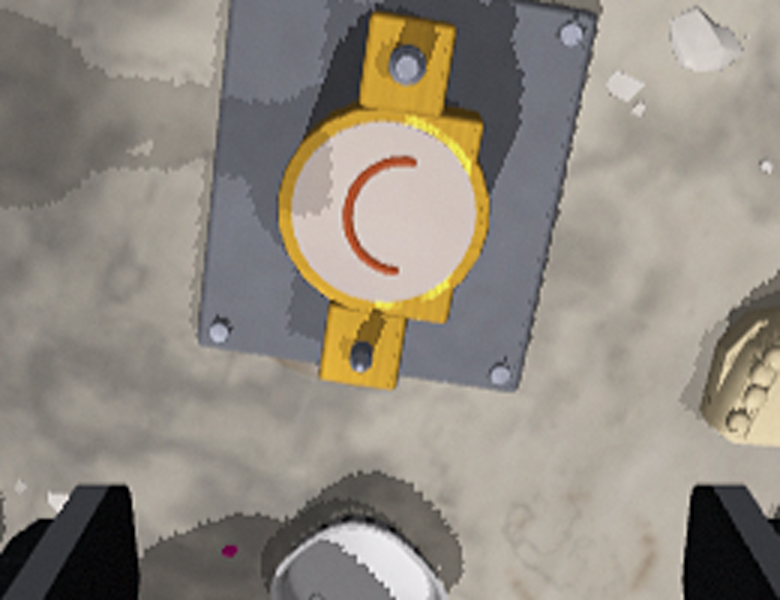

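The picture shows the lower half on the press. The thick pin is at crop (407,66) and the thin pin at crop (361,355), with the round front to the left.

```bash
python3 - <<'E'
from h import *
p=dict(C=np.load("T6.npy"),fx=320.47,fy=320.47,cx=316.5,cy=199.2)
f=lambda c,z: at(p,(180+(c[0]+.5)/3-.5,100+(c[1]+.5)/3-.5),z)
def rep(n,a,b,z):
    A,B=f(a,z),f(b,z); d=A-B; print(n,A,B,np.linalg.norm(d).round(4),"mid",(A+B)/2,"yaw y",np.degrees(np.arctan2(d[1],d[0])).round(2))
rep("pin top",(407,66),(361,357),.072)
rep("pin top2",(407,64),(361,350),.072)
rep("ear end",(413.5,17),(359,385),.057)
rep("D circle",(384,108),(384,310),.057)
rep("ear left",(372,12),(320,380),.057); rep("ear right",(455,22),(398,390),.057)
rep("bolts",(571,34),(500,374),.02)
# model projection
E
```

```text
pin top [ 0.4784 -0.2212  0.072 ] [ 0.4984 -0.3156  0.072 ] 0.0965 mid [ 0.4884 -0.2684  0.072 ] yaw y 101.96
pin top2 [ 0.4782 -0.2207  0.072 ] [ 0.4976 -0.3132  0.072 ] 0.0945 mid [ 0.4879  -0.26695  0.072  ] yaw y 101.84
ear end [ 0.4752 -0.2077  0.057 ] [ 0.5029 -0.3319  0.057 ] 0.1273 mid [ 0.48905 -0.2698   0.057  ] yaw y 102.57
D circle [ 0.4766 -0.2375  0.057 ] [ 0.5012 -0.3022  0.057 ] 0.0692 mid [ 0.4889  -0.26985  0.057  ] yaw y 110.82
ear left [ 0.4626 -0.211   0.057 ] [ 0.4893 -0.3351  0.057 ] 0.1269 mid [ 0.47595 -0.27305  0.057  ] yaw y 102.14
ear right [ 0.488  -0.2044  0.057 ] [ 0.5165 -0.3286  0.057 ] 0.1274 mid [ 0.50225 -0.2665   0.057  ] yaw y 102.92
bolts [ 0.5297 -0.1943  0.02  ] [ 0.5571 -0.3231  0.02  ] 0.1317 mid [ 0.5434 -0.2587  0.02  ] yaw y 102.01
```

Seat centre is about (0.489,-0.270), with its x axis at 12.3°. I'll go back over the brass half and measure it from the same kind of view.

{"name": "servo_tool", "arguments": {"series": [0.29,0.12,0,0,0,0,0.58,0.24,0,0,0,0,0.865,0.363,0,0,0,0]}}

```text
time_s: 9.8
position: [0.5024, -0.1803, 0.2404]
tool_rot: [0.0, 0.565, 0.825, 0.0]
ft_force: [0.9, 0.5, -0.1]
grip_width: 0.0854
finger_force: 0.0
```

{"name": "servo_tool", "arguments": {"series": [0.29,0.12,0,0,0,0,0.58,0.24,0,0,0,0,0.865,0.363,0,0,0,0]}}

```text
time_s: 10.05
position: [0.5049, -0.0858, 0.2406]
tool_rot: [0.0, 0.565, 0.825, 0.0]
ft_force: [0.3, -0.3, 0.6]
grip_width: 0.0853
finger_force: 0.0
```

{"name": "servo_tool", "arguments": {"series": [0.29,0.12,0,0,0,0,0.58,0.24,0,0,0,0,0.865,0.363,0,0,0,0]}}

```text
time_s: 10.3
position: [0.5074, 0.008, 0.2407]
tool_rot: [0.0, 0.565, 0.825, 0.0]
ft_force: [0.1, 0.1, -0.0]
grip_width: 0.0858
finger_force: 0.0
```

{"name": "servo_tool", "arguments": {"series": [0.29,0.12,0,0,0,0,0.58,0.24,0,0,0,0,0.865,0.363,0,0,0,0]}}

```text
time_s: 10.55
position: [0.5099, 0.1019, 0.2407]
tool_rot: [0.0, 0.565, 0.825, 0.0]
ft_force: [-0.3, 0.5, -1.0]
grip_width: 0.0852
finger_force: 0.0
```

{"name": "servo_tool", "arguments": {"series": [0.29,0.12,0,0,0,0,0.58,0.24,0,0,0,0,0.865,0.363,0,0,0,0]}}

```text
time_s: 10.8
position: [0.5124, 0.1957, 0.2406]
tool_rot: [0.0, 0.565, 0.825, 0.0]
ft_force: [0.5, -1.0, -0.2]
grip_width: 0.0855
finger_force: 0.0
```

{"name": "servo_tool", "arguments": {"series": [0.29,0.12,0,0,0,0,0.58,0.24,0,0,0,0,0.865,0.363,0,0,0,0,0.865,0.363,0,0,0,0,0.865,0.363,0,0,0,0,0.865,0.363,0,0,0,0,0.865,0.363,0,0,0,0]}}

```text
time_s: 11.38
position: [0.5154, 0.2865, 0.2402]
tool_rot: [0.0, 0.565, 0.825, -0.0]
ft_force: [-0.9, -0.1, -0.5]
grip_width: 0.0854
finger_force: 0.0
```

```bash
python3 - <<'E'
from h import *
s=env.observe(); T=pose(s); print(T.round(4),s["ft_force"])
p=cam("wrist"); i=p["pixels"][:,:,::-1]
for n,z in [("flask_upper",0),("upper_lug",.052)]:
    print(n,[(np.round(d["pixel"]).tolist(),round(d["conf"],2),at(p,d["pixel"],z).tolist()) for d in env.tip_of(p,n)[:3]])
c=i[100:300,180:440]; cv2.imwrite("pics/w7.png",cv2.resize(c,None,fx=3,fy=3,interpolation=2))
np.save("T7.npy",p["C"])
E
```

```text
[[-3.608e-01  9.327e-01 -2.000e-04  5.154e-01]
 [ 9.327e-01  3.608e-01 -6.000e-04  2.865e-01]
 [-5.000e-04 -4.000e-04 -1.000e+00  2.402e-01]
 [ 0.000e+00  0.000e+00  0.000e+00  1.000e+00]] [-0.85026016 -0.11413349 -0.54723818]
flask_upper [([312.0, 158.0], 0.63, [0.5079, 0.2928, 0.0]), ([257.0, 10.0], 0.61, [0.4006, 0.4151, 0.0])]
upper_lug [([311.0, 172.0], 0.64, [0.5088, 0.2891, 0.052])]
```

View pics/w7.png

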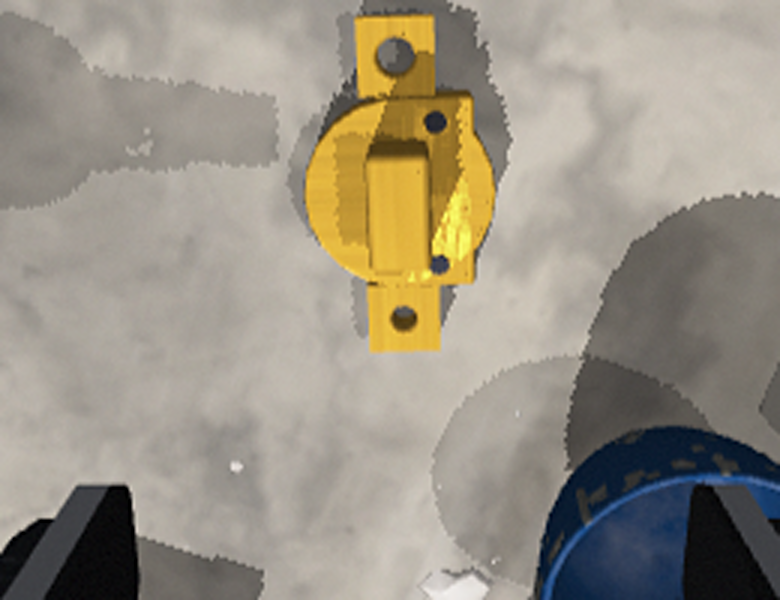

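The brass half shows its 14 mm hole at crop (395,56) and its 10 mm hole at crop (404,318). The ear ends are at rows 15 and 352, and the lug is at (398,215).

```bash
python3 - <<'E'
from h import *
p=dict(C=np.load("T7.npy"),fx=320.47,fy=320.47,cx=316.5,cy=199.2)
f=lambda c,z: at(p,(180+(c[0]+.5)/3-.5,100+(c[1]+.5)/3-.5),z)
def rep(n,a,b,z):
    A,B=f(a,z),f(b,z); d=A-B; print(n,A,B,np.linalg.norm(d).round(4),"mid",(A+B)/2,"yaw y",np.degrees(np.arctan2(d[1],d[0])).round(2))
rep("holes",(395,56),(404,318),.016)
rep("ear end",(395,15.5),(405.5,352),.016)
rep("ear l",(355,15),(370,352),.016);rep("ear r",(435,15),(441,352),.016)
rep("lug top ends",(397,157),(400,273),.052)
m=np.array([.509,.2905,0]);T=pose()
for t in[113.2]: 
  for y in(.021,-.021): print(proj(p,m+[y*np.cos(np.radians(t)),y*np.sin(np.radians(t)),.052]))
E
```

```text
holes [0.4903 0.336  0.016 ] [0.5292 0.2437 0.016 ] 0.1002 mid [0.50975 0.28985 0.016  ] yaw y 112.85
ear end [0.4853 0.3491 0.016 ] [0.5349 0.2305 0.016 ] 0.1286 mid [0.5101 0.2898 0.016 ] yaw y 112.7
ear l [0.472  0.3441 0.016 ] [0.5217 0.2254 0.016 ] 0.1287 mid [0.49685 0.28475 0.016  ] yaw y 112.72
ear r [0.4985 0.3543 0.016 ] [0.5481 0.2356 0.016 ] 0.1286 mid [0.5233  0.29495 0.016  ] yaw y 112.68
lug top ends [0.5021 0.3084 0.052 ] [0.5176 0.2709 0.052 ] 0.0406 mid [0.50985 0.28965 0.052  ] yaw y 112.46
[311.2 150.2]
[312.8 190.3]
```

{"name": "servo_tool", "arguments": {"series": [0.05,-0.038,0.3,0,0,-0.017,0.05,-0.038,0.6,0,0,-0.017,0.05,-0.038,0.85,0,0,-0.017,0.05,-0.038,0.85,0,0,-0.017,0.05,-0.038,0.85,0,0,-0.017,0.05,-0.038,0.85,0,0,-0.017], "hand": -0.3}}

```text
time_s: 12.03
position: [0.5114, 0.2906, 0.1569]
tool_rot: [0.001, 0.554, 0.832, 0.001]
ft_force: [0.2, 0.5, -0.1]
grip_width: 0.0556
finger_force: 0.0
```

```bash
python3 - <<'E'
from h import *
s=env.observe(); T=pose(s); print(T.round(4),s["ft_force"],s["grip_width"],s["qpos"])
X=np.array([.51,.2898,.052]); print("tool-frame delta",(T[:3,:3].T@(X-T[:3,3])).round(4),"yaw",np.degrees(np.arctan2(T[1,1],T[0,1])))
p=cam("wrist")
for n,z in [("upper_lug",.052),("flask_upper",0)]:
    print(n,[(np.round(d["pixel"]).tolist(),round(d["conf"],2),at(p,d["pixel"],z).tolist()) for d in env.tip_of(p,n)[:3]])
E
```

```text
[[-3.854e-01  9.228e-01  2.100e-03  5.114e-01]
 [ 9.228e-01  3.854e-01  9.000e-04  2.906e-01]
 [-0.000e+00  2.300e-03 -1.000e+00  1.569e-01]
 [ 0.000e+00  0.000e+00  0.000e+00  1.000e+00]] [ 0.22948543  0.48030698 -0.09682613] 0.0555959780775663 [ 3.97494306e-01  2.24767686e-01  1.77353636e+00 -4.32509830e-05
  1.14099872e+00  1.92177937e-03]
tool-frame delta [-0.0002 -0.0018  0.1049] yaw 22.66566858021334
upper_lug []
flask_upper [([312.0, 181.0], 0.72, [0.5061, 0.2927, 0.0])]
```

{"name": "servo_tool", "arguments": {"series": [0,-0.015,0.3,0,0,0,0,-0.015,0.7,0,0,0,0,-0.015,0.7,0,0,0]}}

```text
time_s: 12.43
position: [0.5043, 0.2881, 0.0795]
tool_rot: [-0.003, 0.554, 0.832, -0.005]
ft_force: [-2.2, -1.1, -1.3]
grip_width: 0.0558
finger_force: 0.0
```

{"name": "servo_tool", "arguments": {"series": [0,0,0.25,0,0,0,0,0,0.49,0,0,0,0,0,0.49,0,0,0,0,0,0.49,0,0,0,0,0,0.49,0,0,0]}}

```text
time_s: 12.85
position: [0.5105, 0.2908, 0.0387]
tool_rot: [0.001, 0.554, 0.832, 0.001]
ft_force: [-0.0, -1.0, 0.1]
grip_width: 0.0553
finger_force: 0.0
```

```bash
python3 - <<'E'
from h import *
s=env.observe(); T=pose(s); print(T[:3,3].round(4),s["ft_force"],s["grip_width"])
X=np.array([.51,.2898,.052]); print("tool-frame delta",(T[:3,:3].T@(X-T[:3,3])).round(4),"yaw",np.degrees(np.arctan2(T[1,1],T[0,1])))
E
```

```text
[0.5105 0.2908 0.0387] [-0.02145058 -0.97032593  0.11748138] 0.055346428033928544
tool-frame delta [-0.0007 -0.0007 -0.0133] yaw 22.709978414821183
```

{"name": "servo_tool", "arguments": {"series": [0,0,0,0,0,0,0,0,0,0,0,0,0,0,0,0,0,0,0,0,0,0,0,0,0,0,0,0,0,0,0,0,0,0,0,0], "hand": 1, "force": 80}}

```text
time_s: 13.35
position: [0.5104, 0.2908, 0.0385]
tool_rot: [0.001, 0.554, 0.833, 0.001]
ft_force: [-0.7, 0.2, 6.8]
grip_width: 0.0206
finger_force: 80.6
```

```bash
python3 - <<'E'
from h import *
s=env.observe(); T=pose(s); print(T[:3,3].round(4),s["ft_force"],s["moment"],s["grip_width"])
X=np.array([.51,.2898,.052]); print("tool-frame delta",(T[:3,:3].T@(X-T[:3,3])).round(4),"yaw",np.degrees(np.arctan2(T[1,1],T[0,1])))
E
```

```text
[0.5104 0.2908 0.0385] [-0.66676933  0.21610406  6.7925884 ] [-0.10848778  0.16512987 -0.00722362] 0.02061686998474071
tool-frame delta [-0.0007 -0.0007 -0.0135] yaw 22.713292447131018
```

{"name": "servo_tool", "arguments": {"series": [0,0,-0.1,0,0,0,0,0,-0.3,0,0,0,0,0,-0.5,0,0,0,0,0,-0.75,0,0,0,0,0,-1,0,0,0]}}

```text
time_s: 13.77
position: [0.5072, 0.2894, 0.136]
tool_rot: [-0.001, 0.554, 0.832, -0.002]
ft_force: [0.6, 0.5, -2.9]
grip_width: 0.0206
finger_force: 79.2
```

{"name": "servo_tool", "arguments": {"series": [0,0,-0.25,0,0,0.03,0,0,-0.5,0,0,0.06,0,0,-0.75,0,0,0.09,0,0,-0.95,0,0,0.116,0,0,-0.95,0,0,0.116,0,0,-0.95,0,0,0.116,0,0,-0.95,0,0,0.116]}}

```text
time_s: 14.35
position: [0.5075, 0.2895, 0.2292]
tool_rot: [-0.001, 0.627, 0.779, -0.002]
ft_force: [-0.2, 0.5, -3.2]
grip_width: 0.0208
finger_force: 79.4
```

```bash
python3 - <<'E'
from h import *
s=env.observe(); T=pose(s); print(T[:3,3].round(4),s["ft_force"],s["moment"],s["grip_width"],s["qpos"])
X=np.array([.4894,-.2693,.15]); print("tool-frame delta",(T[:3,:3].T@(X-T[:3,3])).round(4),"yaw",np.degrees(np.arctan2(T[1,1],T[0,1])))
E
```

```text
[0.5075 0.2895 0.2292] [-0.15307806  0.53235551 -3.22520288] [ 0.02342244  0.01476064 -0.03198301] 0.020847545498955237 [ 3.98311077e-01  1.44712722e-01  1.72207163e+00 -4.19697086e-05
  1.27844344e+00  1.83332154e-01]
tool-frame delta [-0.542  -0.1366  0.0801] yaw 12.318010444136393
```

{"name": "servo_tool", "arguments": {"series": [-0.3,-0.075,0,0,0,0,-0.6,-0.15,0,0,0,0,-0.9,-0.225,0,0,0,0]}}

```text
time_s: 14.6
position: [0.5038, 0.1962, 0.2279]
tool_rot: [-0.002, 0.627, 0.779, -0.002]
ft_force: [0.4, -0.8, -3.4]
grip_width: 0.0207
finger_force: 79.3
```

{"name": "servo_tool", "arguments": {"series": [-0.3,-0.075,0,0,0,0,-0.6,-0.15,0,0,0,0,-0.9,-0.225,0,0,0,0]}}

```text
time_s: 14.85
position: [0.5009, 0.1031, 0.2281]
tool_rot: [-0.002, 0.627, 0.779, -0.002]
ft_force: [0.3, 0.7, -2.5]
grip_width: 0.0208
finger_force: 79.3
```

{"name": "servo_tool", "arguments": {"series": [-0.3,-0.075,0,0,0,0,-0.6,-0.15,0,0,0,0,-0.9,-0.225,0,0,0,0]}}

```text
time_s: 15.1
position: [0.498, 0.0107, 0.2283]
tool_rot: [-0.002, 0.627, 0.779, -0.001]
ft_force: [0.7, 0.3, -2.2]
grip_width: 0.0206
finger_force: 79.3
```

{"name": "servo_tool", "arguments": {"series": [-0.3,-0.075,0,0,0,0,-0.6,-0.15,0,0,0,0,-0.9,-0.225,0,0,0,0]}}

```text
time_s: 15.35
position: [0.4952, -0.0817, 0.2283]
tool_rot: [-0.003, 0.627, 0.779, -0.001]
ft_force: [-0.7, -0.4, -3.4]
grip_width: 0.0205
finger_force: 79.3
```

{"name": "servo_tool", "arguments": {"series": [-0.3,-0.075,0,0,0,0,-0.6,-0.15,0,0,0,0,-0.9,-0.225,0,0,0,0]}}

```text
time_s: 15.6
position: [0.4925, -0.1742, 0.2282]
tool_rot: [-0.003, 0.627, 0.779, -0.001]
ft_force: [0.7, -0.8, -3.2]
grip_width: 0.0207
finger_force: 79.3
```

{"name": "servo_tool", "arguments": {"series": [-0.3,-0.075,0,0,0,0,-0.6,-0.15,0,0,0,0,-0.9,-0.225,0,0,0,0,-0.9,-0.225,0,0,0,0,-0.9,-0.225,0,0,0,0,-0.9,-0.225,0,0,0,0,-0.9,-0.225,0,0,0,0]}}

```text
time_s: 16.18
position: [0.4909, -0.2647, 0.2296]
tool_rot: [-0.002, 0.627, 0.779, 0.0]
ft_force: [-0.1, 0.6, -2.6]
grip_width: 0.0202
finger_force: 79.3
```

```bash
python3 - <<'E'
from h import *
s=env.observe(); T=pose(s); print(T[:3,3].round(4),s["ft_force"],s["moment"],s["grip_width"])
X=np.array([.4894,-.2693,.15]); print("tool-frame delta",(T[:3,:3].T@(X-T[:3,3])).round(4),"yaw",np.degrees(np.arctan2(T[1,1],T[0,1])))
p=cam("wrist"); save(p,"w8.png")
for n in ["flask_seat","upper_lug","flask_upper"]:
    print(n,[(np.round(d["pixel"]).tolist(),round(d["conf"],2)) for d in env.tip_of(p,n)[:3]])
# where flask_upper big hole projects (top of ear), and pins
Rz=T[:3,:3]
for y in(.05,-.05): print("hole",proj(p,T[:3,3]+Rz@[y-.0007,0,.0385-.016]),"pin",proj(p,[.4892+y*np.cos(np.radians(102.3)),-.2701+y*np.sin(np.radians(102.3)),.072]))
E
```

```text
[ 0.4909 -0.2647  0.2296] [-0.0532413   0.63715695 -2.56504269] [-0.00347268  0.01864484 -0.07376415] 0.020247019843783538
tool-frame delta [-0.0044 -0.0023  0.0796] yaw 12.332376168239838
flask_seat []
upper_lug [([318.0, 297.0], 0.85)]
flask_upper [([313.0, 241.0], 0.8)]
hole [316.  164.2] pin [313.7 136.6]
hole [316.1 331.3] pin [313.9 238.5]
```

```bash
python3 - <<'E'
from h import *
i=cv2.imread("pics/w8.png"); h=cv2.cvtColor(i,cv2.COLOR_BGR2HSV)
m=((h[:,:,0]>15)&(h[:,:,0]<32)&(h[:,:,1]>130)&(h[:,:,2]>60))
for r in range(118,206,4):
    c=np.where(m[r,200:440])[0]+200; print(r,(c.min(),c.max(),len(c)) if len(c) else None,end="; ")
print()
for r in range(150,180,2): print(r,"".join("#" if v else "." for v in m[r,285:350]))
p=cam("wrist");T=pose()
for X in [(.064,.014),(.064,-.014),(.036,.014),(.036,-.014)]: print(X,proj(p,T[:3,3]+T[:3,:3]@[X[0]-.0007,X[1],.0385-.016]))
E
```

```text
118 None; 122 (np.int64(299), np.int64(328), 30); 126 (np.int64(299), np.int64(328), 30); 130 (np.int64(299), np.int64(328), 22); 134 (np.int64(288), np.int64(344), 57); 138 (np.int64(288), np.int64(345), 58); 142 (np.int64(288), np.int64(345), 58); 146 (np.int64(288), np.int64(345), 58); 150 (np.int64(288), np.int64(345), 58); 154 (np.int64(288), np.int64(345), 58); 158 (np.int64(288), np.int64(345), 33); 162 (np.int64(285), np.int64(344), 35); 166 (np.int64(283), np.int64(344), 42); 170 (np.int64(281), np.int64(346), 55); 174 (np.int64(280), np.int64(347), 64); 178 (np.int64(279), np.int64(348), 64); 182 (np.int64(278), np.int64(349), 66); 186 (np.int64(278), np.int64(366), 83); 190 (np.int64(279), np.int64(368), 84); 194 (np.int64(280), np.int64(371), 92); 198 (np.int64(277), np.int64(372), 96); 202 (np.int64(272), np.int64(371), 100); 
150 ...##########################################################....
152 ...##########################################################....
154 ...##########################################################....
156 ...################...............
[... 219 characters left out ...]
.################.....
164 ####################.......................#################.....
166 ######################....................##################.....
168 ########################................#####################....
170 ##..########################.........#########################...
172 #...###########################################################..
174 ....###########################################################..
176 ....############################################################.
178 ....############################################################.
(0.064, 0.014) [345.6 135.7]
(0.064, -0.014) [286.6 135.7]
(0.036, 0.014) [344.  192.1]
(0.036, -0.014) [288.2 192. ]
```

The in-hand ear and hole project where I predicted (column 316), and the lower ear does too (313.5), so there was no slip. I'll line up and descend to just above the pins.

{"name": "servo_tool", "arguments": {"series": [-0.044,-0.023,0.3,0,0,0,-0.044,-0.023,0.6,0,0,0,-0.044,-0.023,0.6,0,0,0]}}

```text
time_s: 16.68
position: [0.4865, -0.268, 0.1652]
tool_rot: [-0.006, 0.627, 0.779, -0.0]
ft_force: [-1.2, 1.5, -5.4]
grip_width: 0.0204
finger_force: 79.1
```

{"name": "servo_tool", "arguments": {"series": [0,0,0.25,0,0,0,0,0,0.5,0,0,0,0,0,0.5,0,0,0,0,0,0.5,0,0,0,0,0,0.5,0,0,0,0,0,0.5,0,0,0]}}

```text
time_s: 17.18
position: [0.492, -0.2721, 0.124]
tool_rot: [0.002, 0.627, 0.779, 0.0]
ft_force: [-0.2, 0.4, -3.0]
grip_width: 0.0208
finger_force: 79.1
```

```bash
python3 - <<'E'
from h import *
s=env.observe(); T=pose(s); print(T.round(4),s["ft_force"],s["moment"],s["grip_width"])
X=np.array([.4894,-.2693,.0955]); print("tool-frame delta",(T[:3,:3].T@(X-T[:3,3])).round(4),"yaw",np.degrees(np.arctan2(T[1,1],T[0,1])))
E
```

```text
[[-0.2127  0.9771  0.0036  0.492 ]
 [ 0.9771  0.2127 -0.0026 -0.2721]
 [-0.0033  0.003  -1.      0.124 ]
 [ 0.      0.      0.      1.    ]] [-0.16475215  0.37497654 -2.98458629] [-0.06321159  0.02675915 -0.0376259 ] 0.020800298939334296
tool-frame delta [ 0.0034 -0.002   0.0285] yaw 12.280270874650931
```

{"name": "servo_tool", "arguments": {"series": [0,0,0,0,0,0,0,0,0,0,0,0,0,0,0,0,0,0,0,0,0,0,0,0,0,0,0,0,0,0]}}

```text
time_s: 17.6
position: [0.4904, -0.2711, 0.1215]
tool_rot: [0.0, 0.628, 0.779, 0.0]
ft_force: [-0.1, 0.4, -3.7]
grip_width: 0.0205
finger_force: 79.1
```

```bash
cat > d.py <<'E'
from h import *
s=env.observe(); T=pose(s); print(T[:3,3].round(4),"zaxis",T[:3,2].round(4),s["ft_force"].round(1),s["moment"].round(2),s["grip_width"])
X=np.array([.4894,-.2693,.0955]); print("tool-frame delta",(T[:3,:3].T@(X-T[:3,3])).round(4),"yaw",np.degrees(np.arctan2(T[1,1],T[0,1])).round(2))
E
python3 d.py
```

```text
[ 0.4904 -0.2711  0.1215] zaxis [ 2.e-04 -1.e-04 -1.e+00] [-0.1  0.4 -3.7] [0.03 0.01 0.02] 0.020459584739613505
tool-frame delta [ 0.002  -0.0006  0.026 ] yaw 12.27
```

{"name": "servo_tool", "arguments": {"series": [0.02,-0.006,0.05,0,0,0,0.02,-0.006,0.08,0,0,0,0.02,-0.006,0.08,0,0,0,0.02,-0.006,0.08,0,0,0,0.02,-0.006,0.08,0,0,0,0.02,-0.006,0.08,0,0,0,0.02,-0.006,0.08,0,0,0]}}

```text
time_s: 18.18
position: [0.4895, -0.2693, 0.1135]
tool_rot: [0.0, 0.627, 0.779, 0.0]
ft_force: [-0.3, -0.6, -2.0]
grip_width: 0.0209
finger_force: 79.1
```

```bash
python3 d.py
```

```text
[ 0.4895 -0.2693  0.1135] zaxis [ 3.e-04 -2.e-04 -1.e+00] [-0.3 -0.6 -2. ] [-0.01 -0.01 -0.02] 0.020935064692187984
tool-frame delta [ 0.0001 -0.0001  0.018 ] yaw 12.27
```

Aligned. Now a slow descent, watching the force.

{"name": "servo_tool", "arguments": {"series": [0,0,0.01,0,0,0,0,0,0.02,0,0,0,0,0,0.03,0,0,0,0,0,0.04,0,0,0,0,0,0.05,0,0,0,0,0,0.06,0,0,0,0,0,0.06,0,0,0,0,0,0.06,0,0,0]}}

```text
time_s: 18.85
position: [0.4892, -0.2692, 0.1071]
tool_rot: [-0.0, 0.627, 0.779, -0.0]
ft_force: [0.3, 0.5, -2.9]
grip_width: 0.0205
finger_force: 79.1
```

```bash
python3 d.py
```

```text
[ 0.4892 -0.2692  0.1071] zaxis [-3.e-04  2.e-04 -1.e+00] [ 0.3  0.5 -2.9] [0.03 0.01 0.01] 0.020484968078506246
tool-frame delta [-0.0002  0.0001  0.0116] yaw 12.27
```

{"name": "servo_tool", "arguments": {"series": [0,0,0.01,0,0,0,0,0,0.02,0,0,0,0,0,0.03,0,0,0,0,0,0.04,0,0,0,0,0,0.05,0,0,0,0,0,0.06,0,0,0,0,0,0.07,0,0,0,0,0,0.07,0,0,0,0,0,0.07,0,0,0]}}

```text
time_s: 19.6
position: [0.4893, -0.2692, 0.1002]
tool_rot: [-0.0, 0.627, 0.779, -0.0]
ft_force: [-0.3, 0.1, -2.0]
grip_width: 0.0206
finger_force: 79.3
```

```bash
python3 d.py
```

```text
[ 0.4893 -0.2692  0.1002] zaxis [-2.e-04  1.e-04 -1.e+00] [-0.3  0.1 -2. ] [-0.04  0.02 -0.02] 0.020601660603883607
tool-frame delta [-0.0001  0.0001  0.0047] yaw 12.27
```

{"name": "servo_tool", "arguments": {"series": [0,0,0.01,0,0,0,0,0,0.02,0,0,0,0,0,0.03,0,0,0,0,0,0.04,0,0,0,0,0,0.05,0,0,0,0,0,0.06,0,0,0,0,0,0.06,0,0,0,0,0,0.06,0,0,0,0,0,0.06,0,0,0]}}

```text
time_s: 20.35
position: [0.4893, -0.2692, 0.0946]
tool_rot: [-0.0, 0.627, 0.779, -0.0]
ft_force: [-2.2, 1.0, 1.7]
grip_width: 0.0206
finger_force: 79.9
```

```bash
python3 d.py
```

```text
[ 0.4893 -0.2692  0.0946] zaxis [-2.e-04  0.e+00 -1.e+00] [-2.2  1.   1.7] [0.28 0.23 0.01] 0.020576916499307308
tool-frame delta [-0.0001  0.0001 -0.0009] yaw 12.27
```

The faces have met. Now press down.

{"name": "servo_tool", "arguments": {"series": [0,0,0.01,0,0,0,0,0,0.02,0,0,0,0,0,0.03,0,0,0,0,0,0.04,0,0,0,0,0,0.05,0,0,0,0,0,0.06,0,0,0,0,0,0.07,0,0,0,0,0,0.07,0,0,0,0,0,0.07,0,0,0]}}

```text
time_s: 21.1
position: [0.4895, -0.2693, 0.0887]
tool_rot: [-0.0, 0.627, 0.779, -0.0]
ft_force: [-4.4, 3.1, 10.0]
grip_width: 0.0206
finger_force: 81.1
```

```bash
python3 d.py
```

```text
[ 0.4895 -0.2693  0.0887] zaxis [-3.e-04  1.e-04 -1.e+00] [-4.4  3.1 10. ] [0.53 0.7  0.02] 0.020563766389927397
tool-frame delta [ 0.0001 -0.0001 -0.0068] yaw 12.27
```

{"name": "servo_tool", "arguments": {"series": [0,0,0.01,0,0,0,0,0,0.02,0,0,0,0,0,0.025,0,0,0,0,0,0.025,0,0,0,0,0,0.025,0,0,0,0,0,0.025,0,0,0,0,0,0.025,0,0,0]}}

```text
time_s: 21.68
position: [0.4895, -0.2693, 0.0874]
tool_rot: [-0.0, 0.627, 0.779, -0.0]
ft_force: [-6.7, 5.0, 16.0]
grip_width: 0.0202
finger_force: 82.1
```

```bash
python3 d.py; python3 - <<'E'
from h import *
p=cam("side")
for n,z in [("knob_grip",.083),("upper_lug",.101),("jar",0),("dropper",0),("model",0),("tray",0),("pencil",0),("brush",0)]:
    print(n,[(round(d["conf"],2),at(p,d["pixel"],z).tolist()) for d in env.tip_of(p,n)[:2]])
E
```

```text
[ 0.4895 -0.2693  0.0874] zaxis [-7.e-04  3.e-04 -1.e+00] [-6.7  5.  16. ] [ 0.76  1.07 -0.04] 0.020194255700109
tool-frame delta [ 0.0001 -0.0001 -0.0081] yaw 12.28
knob_grip [(0.66, [0.47, 0.0072, 0.083])]
upper_lug [(0.76, [0.4928, -0.2659, 0.101]), (0.64, [0.3863, 0.3176, 0.101])]
jar [(0.71, [0.6727, -0.1905, 0.0]), (0.46, [0.6548, 0.0943, 0.0])]
dropper [(0.5, [0.6804, -0.188, 0.0])]
model [(0.75, [0.6657, -0.2859, 0.0])]
tray [(0.71, [0.5353, -0.4569, 0.0]), (0.49, [0.6616, 0.1131, 0.0])]
pencil [(0.69, [0.3575, -0.1255, 0.0]), (0.52, [0.6793, -0.1839, 0.0])]
brush [(0.54, [0.3552, 0.1425, -0.0]), (0.51, [0.6671, 0.095, 0.0])]
```

At the end stop: 16 N plus the weight, TCP z 0.0874. Handing in.

```bash
python3 -c "
from station import env
print(env.sign_off())"
```

```text
the job is handed in; nothing more can be done
None
```

The timer knob was turned to its stop and sprang back. The brass upper half sits on both dowels, held at the press's end stop with about 16 N at the wrist. I handed the job in at about 22 s, and the sign-off gave no verdict.

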